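# Snap a filter basket home in a portafilter with the lever press

### The job

The filter basket is only resting in the portafilter and still stands proud of it. Slide the portafilter under the hand press so that the basket is centred below the press head, push the lever pad down to its stop so that the basket snaps fully home, ease the lever back up without letting it fly, and draw the portafilter back out, clear of the press head, leaving it standing flat on the counter. Leave the other things on the counter where they are.

Things in the scene. Friction and masses are not known exactly. Their poses are not given: they have to be found in the camera images.
- press: Fixed grey metal hand press. Origin on the counter (z = 0) below the press head's axis; z up, -x out of the open front where the portafilter goes in, lever to -y. Two feet, 14 mm high, x -55 to 115 mm, y 57 to 79 mm either side: a 114 mm gap with bare counter. Column at x 59 to 115 mm; head arm over the axis 105 to 149 mm above the counter, its front face at x = -22 mm.
- press_nose (a point): Centre of the flat underside of the press head's round nose (44 mm across, 6 mm deep, under a flat shoulder disc 62 mm across). It rises and falls with the lever: 56 mm above the counter when the lever is up, 28 mm at the stop. The nose enters the 53 mm wide basket and the shoulder pushes on its rim.
- lever (a joint): Angle of the lever, rad: 0 = up (it springs back there by itself), 0.47 = pressed down to its stop. It needs about 15 N at the pad.
- lever_pad (a point): Centre of the upper face of the lever's black ribbed pad (56 mm by 76 mm, long side along the lever, 12 mm thick), about 221 mm above the counter when up and 126 mm at the stop; it moves on an arc of 210 mm about point lever_hinge.
- lever_hinge (a point): Middle of the lever's hinge pin, on the press, 165 mm above the counter. The pin lies along the press's x axis; the pad is on the press's -y side of it.
- portafilter: Loose bottomless portafilter, about 0.48 kg: steel ring 72 mm across, 32 mm high, standing on the counter, two small lugs (86 mm over both), and a round black handle running level along its -x axis, 58 to 165 mm from the ring's axis, 23 mm above the counter, 23 mm thick near the ring, 27 mm in the middle, 30 mm at the end. Origin on the ring's axis at its underside, z up.
- handle_grip (a point): Point on the handle's axis to grip, 95 mm from the ring's axis, 23 mm above the counter; the handle is 27 mm thick here.
- basket_rim (a point): Centre of the filter basket's upper rim (67 mm across, opening 53 mm), on the ring's axis: about 42 mm above the counter while it stands proud, 34 mm when it is home.
- basket (a joint): How far the basket has been pushed into the portafilter, m: 0 = fully proud, 0.008 = home. Stiff: about 24 N.
- milk: Bystander: square drink carton, 76 mm by 78 mm, 214 mm high. Origin at the centre of its underside.
- jar_a: Bystander: spice jar with a dark cap, 45 mm across, 105 mm high, the one left of the press. Origin at the centre of its underside.
- tape: Bystander: roll of masking tape lying flat, 96 mm across, 25 mm high. Origin at the centre of its underside.
- spoon2: Bystander: steel teaspoon lying on the counter, 137 mm long, 28 mm wide. Origin at the centre of its underside.

How it is judged:
By the outcome, as a careful person would: the job done as asked, in the order asked, and still so for the second after the job is handed in, with the robot touching nothing.
It also fails if it takes over 72 s, if anything falls off the work surface, if the arm or the gripper's body presses on something with over 40 N, if the wrist force passes 120 N, or if a joint passes its speed limit or range.

### The arm

A 6-joint arm with a two-finger parallel gripper is mounted at the origin on a cart in front of the work surface, level with it; the furniture and walls round the work are solid. World frame = base frame: x ahead of the robot, y to its left, z up, the work surface at z = 0. Lengths are in m, angles in degrees, forces in N, time in s.
With the tool pointing down it reaches from about 0.375 to 0.9 m from the base axis. Payload 3.1 kg.
Tool frame: the origin (TCP) lies between the finger pads; the fingertips stand 19 mm ahead of it and the grasp point (between the pads) is the TCP; z points along the fingers, x is the direction in which the jaws open and shut, and the axes are right-handed (so a half turn about z gives the same grasp; the last joint's range is limited). The gripper opens to 87 mm and grips with 3 to 60 N. Pads are 19 mm wide; open, the fingers measure 117 mm over their backs; the gripper's body (75 mm by 190 mm) begins 51 mm behind the grasp point.
Start: joints at [53.314, 30.224, 82.088, -0, 67.689, -10.227], TCP at [0.278, 0.56, 0.218] pointing down, gripper open.
Joint ranges: [-176.69, 176.69], [-43.24, 126.21], [12.49, 139.97], [-82, 262], [0, 151.66], [-163.58, 163.58]. Speed limits (degrees/s): [159.86, 159.86, 180, 180, 180, 180].

### API

Orientations are given as a 3x3 rotation matrix whose columns are the frame's x, y, z axes.
In Python, from plant import r, imaging gives the robot as it stands.
- The arm moves only by the shell command python3 -m pendant 'ROWS'. ROWS is a JSON object of lists of equal length, an entry for each row: "offset": the shift along the tool's x, y, z in cm, a list of three; "twist": the turn, a rotation vector about the tool's x, y, z in rad, a list of three; "jaw": the opening in per cent of the stroke, from 0 (shut) to 100 (fully open). In form: {"offset": [[x, y, z], ...], "twist": [[rx, ry, rz], ...], "jaw": [jaw, ...]}. A call has 1 to 20 rows; each row is the pose to reach, as a shift and turn from the pose commanded when the call began, along the tool's axes at that moment; what a row does not reach only later rows make up. A row lasts 1/8 s, in which the tool goes at most 62.5 mm and 10.7 degrees, less where a joint would pass 70% of its speed; a pose out of reach is approached as far as the arm can. A call with a gripper value outside its range is refused whole. The fingers move at their own pace and stop on an object; the grip force is fixed at half the most. Time passes only in rows, so rows that repeat a pose let the fingers close. It gives the time, the measured TCP pose, the force and the opening at its end, in the units of the state.
- r.get_obs(): the state, without advancing time (a new reading comes with each control period).
- imaging.grab_frame(name): name is "scene" or "top" or "wrist"; returns the picture (420x560x3 uint8, red, green, blue); there is no depth.
- imaging.get_calibration(name): a dict with "fx", "fy", "cx", "cy" (pixels), "extrinsics" (4x4, takes a point from world to camera coordinates). Camera axes: x right, y up, looking along -z (the intrinsics and any distortion apply to the point x, -y, -z); pixel columns grow to the right and rows downward; lengths in m; the calibration is good to about 2 mm. A picture is of the moment at which its call begins: read the wrist's pose just before it. get_calibration takes no time and is no camera call; for the wrist camera it gives the pose at the moment of the call.
- r.close_job(): hands the job in, once; it reports no verdict.
The state is a dict: "time_s": time; "q": joint angles; "joint_velocities": joint speeds; "tau": joint torques, N m; "position": TCP position; "ee_rot": TCP orientation; "wrist_force": force on the tool from outside, world axes, zero at the start; "wrist_torque": the same for the moment, N m; "width": finger opening in m.
Only numpy, scipy, OpenCV 4.12 (cv2) and the standard library are available. Lean on these libraries where they do the work, as an engineer would, in place of code of your own. Each camera call takes 0.05 s, during which the arm holds its last target. There are 200 camera calls.

## Working session

There is one attempt and no reset: what is moved stays moved. The work goes in short steps, Python scripts to look and compute and a shell command to move; the robot and the scene stay as the last step left them, time stands still between calls to the robot, and variables do not carry over. Pictures are saved under pics/ and viewed, about 8 in all and at most 12, crops included, and the job is handed in when it is done.

```bash
ls; mkdir -p pics; python3 - <<'E'
from plant import r, imaging
import cv2,numpy as np
for n in ("scene","top"):
    f=imaging.grab_frame(n); cv2.imwrite(f"pics/{n}0.png",f[:,:,::-1])
    c=imaging.get_calibration(n); print(n,{k:np.round(v,4).tolist() if not isinstance(v,str) else v for k,v in c.items()})
o=r.get_obs();print(o)
E
```

```text
pics
scene {'fx': 504.9651, 'fy': 504.9651, 'cx': 278.7311, 'cy': 203.0593, 'extrinsics': [[0.7675, -0.6411, 0.0055, -0.5989], [0.4172, 0.506, 0.7549, -0.1772], [-0.4867, -0.577, 0.6558, -1.3555], [0.0, 0.0, 0.0, 1.0]]}
top {'fx': 384.7425, 'fy': 384.7425, 'cx': 279.1857, 'cy': 209.3335, 'extrinsics': [[-0.0254, -0.9994, -0.0231, -0.2864], [0.998, -0.0267, 0.0578, -0.5243], [-0.0583, -0.0216, 0.9981, -1.0411], [0.0, 0.0, 0.0, 1.0]]}
{'time_s': 0.1, 'q': array([ 5.33140205e+01,  3.02760939e+01,  8.21497271e+01, -4.46824294e-04,
        6.76896514e+01, -1.02259338e+01]), 'joint_velocities': array([-0.00451795, -0.14427948, -0.2253541 , -0.07663779, -0.1067591 ,
       -0.05588755]), 'tau': array([-9.61966471e-04, -4.40982449e+01, -1.77151358e+01,  6.34430023e-02,
        5.34508377e-02, -2.95286611e-05]), 'position': array([0.27803363, 0.5589937 , 0.2167394 ]), 'ee_rot': array([[ 4.45569789e-01,  8.95246406e-01, -1.19825647e-03],
       [ 8.95245008e-01, -4.45571263e-01, -1.62048199e-03],
       [-1.98463932e-03, -3.50695302e-04, -9.99997969e-01]]), 'wrist_force': array([-0.03768121,  0.31452842,  0.5038276 ]), 'wrist_torque': array([-0.06447199, -0.06433685,  0.01421093]), 'width': 0.08718322087179337}
```

View pics/scene0.png

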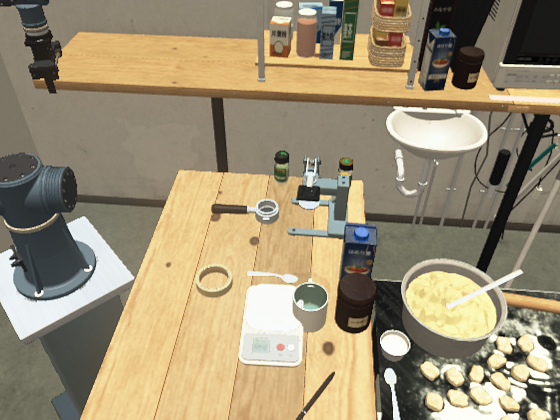

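View pics/top0.png

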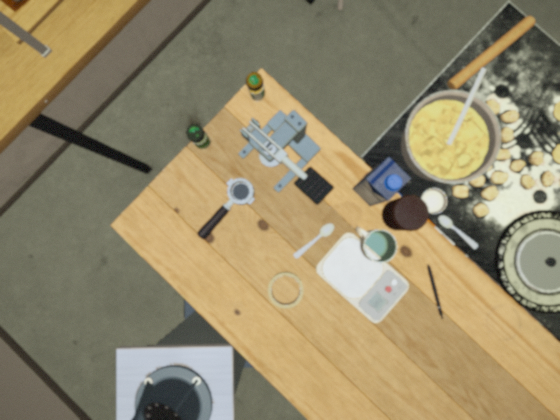

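The scene view shows the portafilter (ring at ~(267,210), handle to the left), and the press behind it with its black pad at ~(309,193). In the top view the ring is at ~(240,191), the handle end at ~(204,233), the pad at ~(314,185) and the press disc at ~(270,155). Next I'll enlarge the top view and check the wrist camera.

```bash
cat > h.py <<'E'
import numpy as np, cv2
from plant import r, imaging
def ray(n,uv,c=None):
    c=c or imaging.get_calibration(n); E=np.array(c["extrinsics"]); R,t=E[:3,:3],E[:3,3]
    d=np.array([(uv[0]-c["cx"])/c["fx"],-(uv[1]-c["cy"])/c["fy"],-1.])
    o=-R.T@t; return o,R.T@d
def plane(n,uv,z,c=None):
    o,d=ray(n,uv,c); return o+d*(z-o[2])/d[2]
def tri(a,b):
    A=np.zeros((3,3));y=np.zeros(3)
    for o,d in (a,b):
        d=d/np.linalg.norm(d);P=np.eye(3)-np.outer(d,d);A+=P;y+=P@o
    return np.linalg.solve(A,y)
def proj(n,p,c=None):
    c=c or imaging.get_calibration(n); q=np.array(c["extrinsics"])@np.append(p,1)
    return np.array([c["cx"]-c["fx"]*q[0]/q[2], c["cy"]+c["fy"]*q[1]/q[2]])
E
python3 - <<'E'
from h import *
print({k:v for k,v in imaging.get_calibration("top").items() if k not in("extrinsics",)})
a=cv2.imread("pics/top0.png")[90:240,185:345]; a=cv2.resize(a,None,fx=4,fy=4,interpolation=cv2.INTER_CUBIC)
cv2.imwrite("pics/topc.png",a)
c=imaging.get_calibration("wrist"); print(np.round(c["extrinsics"],4).tolist(),c["fx"])
f=imaging.grab_frame("wrist"); cv2.imwrite("pics/w0.png",f[:,:,::-1])
print("ring",plane("top",(240,191),.042),"hend",plane("top",(204,233),.023))
print("pad",plane("top",(314,185),.221),"disc",plane("top",(270,155),.062))
E
```

```text
{'fx': 384.74253032761305, 'fy': 384.74253032761305, 'cx': 279.1856859868315, 'cy': 209.33351341589244}
[[0.4449, 0.8956, -0.0025, -0.6248], [-0.8605, 0.4267, -0.2784, 0.0344], [-0.2482, 0.1261, 0.9605, -0.3915], [0.0, 0.0, 0.0, 1.0]] 368.1713075417262
ring [ 0.566795   -0.19714092  0.042     ] hend [ 0.45726915 -0.09478204  0.023     ]
pad [ 0.5559365  -0.38224552  0.221     ] disc [ 0.65746491 -0.28050593  0.062     ]
```

View pics/topc.png

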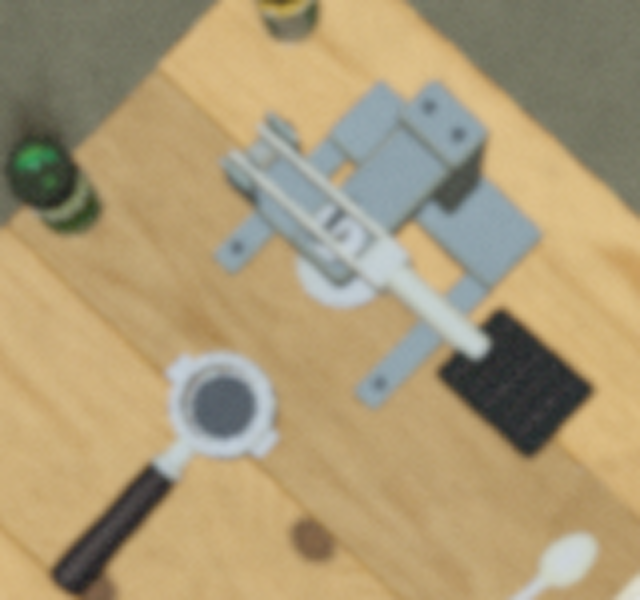

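View pics/w0.png

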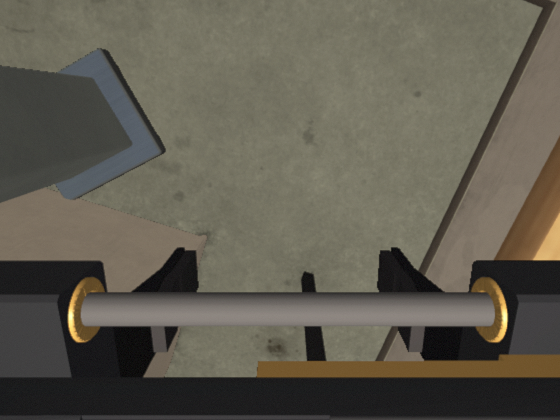

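The enlarged top view shows ring centre (221,406) and handle end ~(75,580). The foot fronts are at ~(223,263) and (366,400), the pad centre at ~(517,383) and the shoulder disc around (342,261). The wrist camera sees only the floor from here.

```bash
python3 - <<'E'
from h import *
T=lambda u,v,z: plane("top",(u/4+185-.4,v/4+90-.4),z)
fl=T(223,263,.014); fr=T(366,400,.014)
ring=T(221,406,.042); hs=T(165,470,.023);he=T(75,580,.023); pad=T(517,383,.215); disc=T(342,261,.062)
ang=lambda v: np.degrees(np.arctan2(v[1],v[0]))
y=fl-fr; print("feet",fl,fr,np.linalg.norm(y),"press yaw",ang(y)-90)
ya=np.radians(ang(y)-90); X=np.array([np.cos(ya),np.sin(ya),0]); Y=np.array([-X[1],X[0],0])
o=(fl+fr)/2+.055*X; print("press o",o,"disc",disc,"pad",pad, "pad in press",(pad-o)@X,(pad-o)@Y)
print("ring",ring,"yaw",ang(ring-he),ang(ring-hs),ang(hs-he),np.linalg.norm(ring-he)); 
for n,uv in (("milk",(393,182)),("jar",(195,130)),):
    print(n,plane("top",uv,.2))
# scene dark-pad and ring blobs
s=cv2.imread("pics/scene0.png")
cv2.imwrite("pics/sc.png",cv2.resize(s[145:245,205:365],None,fx=5,fy=5,interpolation=cv2.INTER_CUBIC))
for n,p in (("ring",ring),("fl",fl),("fr",fr),("he",he),("pad",pad)): print(n,(proj("scene",p)-[205,145])*5)
for yy in (o,): print("o",(proj("scene",o+[0,0,-o[2]+.056])-[205,145])*5)
E
```

```text
feet [ 0.66864566 -0.19659399  0.014     ] [ 0.57094578 -0.29290603  0.014     ] 0.13719066271618885 press yaw -45.4098530339488
press o [ 0.6584074  -0.28391808  0.014     ] disc [ 0.6578552  -0.28077851  0.062     ] pad [ 0.55588558 -0.38231567  0.215     ] pad in press -0.001899925689015222 -0.14208870485644484
ring [ 0.56653785 -0.19673399  0.042     ] yaw -42.42623864626964 -45.554001669886105 -40.54266369678446 0.15500201476500675
milk [ 0.56022032 -0.56056652  0.2       ]
jar [ 0.69242993 -0.11620753  0.2       ]
ring [304.64372595 304.90022247]
fl [434.01254401 269.36829196]
fr [415.67169542 423.16788002]
he [ 47.77120632 320.15203888]
pad [516.35104829 243.12763325]
o [520.43154501 296.86311594]
```

View pics/sc.png

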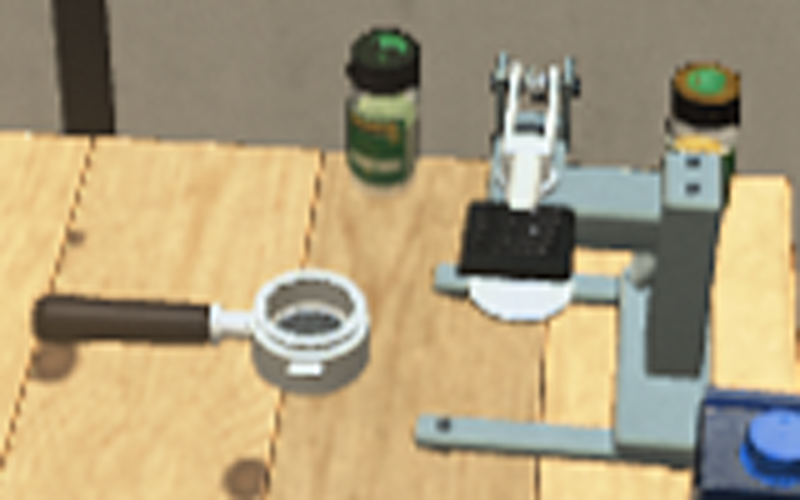

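The scene view agrees with the top-view points: pad (518,240), foot fronts (436,275) and (418,428), ring rim ~(312,307). All are within 1–2 raw pixels. Next I'll move over the ring for a close wrist picture.

```bash
python3 -m pendant '{"offset":[[-54.8,59.6,0],[-54.8,59.6,0],[-54.8,59.6,0],[-54.8,59.6,0],[-54.8,59.6,0],[-54.8,59.6,0],[-54.8,59.6,0],[-54.8,59.6,0],[-54.8,59.6,0],[-54.8,59.6,0],[-54.8,59.6,0],[-54.8,59.6,0],[-54.8,59.6,0],[-54.8,59.6,0],[-54.8,59.6,0],[-54.8,59.6,0],[-54.8,59.6,0],[-54.8,59.6,0]],"twist":[[0,0,0.3],[0,0,0.3],[0,0,0.3],[0,0,0.3],[0,0,0.3],[0,0,0.3],[0,0,0.3],[0,0,0.3],[0,0,0.3],[0,0,0.3],[0,0,0.3],[0,0,0.3],[0,0,0.3],[0,0,0.3],[0,0,0.3],[0,0,0.3],[0,0,0.3],[0,0,0.3]],"jaw":[100,100,100,100,100,100,100,100,100,100,100,100,100,100,100,100,100,100]}'
python3 - <<'E'
from h import *
import pickle
o=r.get_obs(); c=imaging.get_calibration("wrist"); f=imaging.grab_frame("wrist"); cv2.imwrite("pics/w1.png",f[:,:,::-1])
pickle.dump((o,c),open("w1.pkl","wb")); print(o["position"],o["ee_rot"].tolist(),o["q"],o["time_s"])
E
```

```text
time_s: 2.4
position: [0.5678, -0.1957, 0.2179]
ee_rot: [[0.689, 0.724, 0.0], [0.724, -0.689, -0.0], [0.0, 0.0, -1.0]]
wrist_force: [0.3, 1.0, 0.1]
width: 0.0866
[ 0.56778634 -0.19569222  0.21789144] [[0.6893082671615343, 0.7244681539262784, 8.227644317095468e-05], [0.7244681577134505, -0.6893082674873224, -2.886009435785064e-05], [3.580561321560005e-05, 7.950016483924304e-05, -0.9999999961988408]] [-2.96684120e+01  2.83071332e+01  8.57072651e+01  9.81590762e-04
  6.59806872e+01 -7.60934343e+01] 2.4
```

View pics/w1.png

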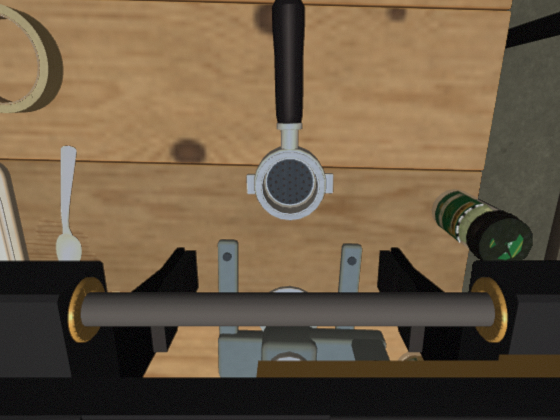

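Clear wrist view: ring centre ~(290,182), handle axis from (288,0) to (290,122). The press feet front ends are at ~(228,240) and (352,244), so the ring is already nearly on the press axis. The jar is on the right.

```bash
python3 - <<'E'
from h import *
import pickle
o,c=pickle.load(open("w1.pkl","rb"))
f=cv2.imread("pics/w1.png"); hsv=cv2.cvtColor(f,cv2.COLOR_BGR2HSV)
m=((hsv[...,1]<70)&(hsv[...,2]>70)).astype(np.uint8); m[:, :200]=0; m[:,370:]=0; m[260:]=0
n,l,s,ce=cv2.connectedComponentsWithStats(m)
for i in range(1,n):
    if s[i,4]>150: print("blob",s[i],ce[i])
# handle axis
d=((hsv[...,2]<70)).astype(np.uint8)
pts=[]
for row in range(5,118,8):
    xs=np.where(d[row,265:320])[0]+265
    if len(xs)>5: pts.append(((xs.min()+xs.max())/2,row,len(xs)))
print(pts)
W=lambda u,v,z:plane("w",(u,v),z,c)
h=[W(u,v,.023) for u,v,_ in pts]; vx,vy,_,_=cv2.fitLine(np.array([p[:2] for p in h],np.float32),cv2.DIST_HUBER,0,0.001,0.001).ravel()
print("handle ang",np.degrees(np.arctan2(vy,vx)),h[0],h[-1])
for z in(.032,.037,.042): print("ring",z,W(290,183,z))
fl=W(352,243.5,.014); fr=W(228,240,.014); print(fl,fr,np.linalg.norm(fl-fr))
y=(fl-fr)/np.linalg.norm(fl-fr); x=np.array([y[1],-y[0],0]); print("yaw",np.degrees(np.arctan2(x[1],x[0])),"o",(fl+fr)/2+.055*x)
E
python3 - <<'E'
import cv2
f=cv2.imread("pics/w1.png")[100:270,200:380]
g=cv2.GaussianBlur(cv2.cvtColor(f,cv2.COLOR_BGR2GRAY),(5,5),0)
print(cv2.HoughCircles(g,cv2.HOUGH_GRADIENT,1,10,param1=80,param2=20,minRadius=20,maxRadius=45))
E
```

```text
blob [ 246  123   88   98 3801] [289.84135754 176.89134438]
blob [218 240  20  20 336] [227.49404762 249.33630952]
blob [341 244  21  16 285] [351.18596491 251.78245614]
[(np.float64(287.5), 5, 32), (np.float64(288.0), 13, 33), (np.float64(288.0), 21, 33), (np.float64(287.5), 29, 32), (np.float64(288.0), 37, 31), (np.float64(288.0), 45, 29), (np.float64(288.0), 53, 29), (np.float64(288.5), 61, 28), (np.float64(288.5), 69, 28), (np.float64(288.5), 77, 28), (np.float64(288.5), 85, 28), (np.float64(288.5), 93, 28), (np.float64(289.0), 101, 27), (np.float64(288.5), 109, 26), (np.float64(289.0), 117, 25)]
handle ang -42.725693 [ 0.4529825  -0.08519621  0.023     ] [ 0.52345502 -0.15016226  0.023     ]
ring 0.032 [ 0.56934199 -0.19234767  0.032     ]
ring 0.037 [ 0.56854459 -0.19163604  0.037     ]
ring 0.042 [ 0.56774719 -0.1909244   0.042     ]
[ 0.66658593 -0.19216788  0.014     ] [ 0.57170406 -0.28623844  0.014     ] 0.1336107769561662
yaw -45.24601045606072 o [ 0.65786852 -0.27826066  0.014     ]
[[[89.5 84.5 35.5]
  [92.5 74.5 28.8]
  [79.5 85.5 33.3]
  [83.5 68.5 35.5]]]
```

```bash
python3 -m pendant '{"offset":[[0.1,-5,0],[0.2,-9.8,0],[0.2,-9.8,5],[0.2,-9.8,10],[0.2,-9.8,14],[0.2,-9.8,17],[0.2,-9.8,18.5],[0.2,-9.8,19.3],[0.2,-9.8,19.3],[0.2,-9.8,19.3],[0.2,-9.8,19.3],[0.2,-9.8,19.3],[0.2,-9.8,19.3],[0.2,-9.8,19.3],[0.2,-9.8,19.3]],"twist":[[0,0,0],[0,0,0],[0,0,0],[0,0,0],[0,0,0],[0,0,0],[0,0,0],[0,0,0],[0,0,0],[0,0,0],[0,0,0],[0,0,0],[0,0,0],[0,0,0],[0,0,0]],"jaw":[100,100,100,100,100,100,100,100,100,25,25,25,25,25,25]}'
```

```text
time_s: 4.32
position: [0.4983, -0.1275, 0.0247]
ee_rot: [[0.69, 0.724, 0.0], [0.724, -0.69, -0.0], [-0.0, 0.0, -1.0]]
wrist_force: [0.2, 0.9, 0.6]
width: 0.0349
```

```bash
python3 -m pendant '{"offset":[[0,0,0],[0,0,0],[0,0,0],[0,0.5,0],[0,1.5,0],[0,3,0],[0,4.5,0],[0,6,0],[0,6,0],[0,6,0]],"twist":[[0,0,0],[0,0,0],[0,0,0],[0,0,0],[0,0,0],[0,0,0],[0,0,0],[0,0,0],[0,0,0],[0,0,0]],"jaw":[10,10,10,10,10,10,10,10,10,10]}'
python3 - <<'E'
from h import *
import pickle
o=r.get_obs(); c=imaging.get_calibration("wrist"); f=imaging.grab_frame("wrist"); g=imaging.grab_frame("top"); s=imaging.grab_frame("scene")
print(o["position"],o["ee_rot"][:,1],o["width"])
cv2.imwrite("pics/w2.png",f[:,:,::-1]); cv2.imwrite("pics/t2.png",g[:,:,::-1]); cv2.imwrite("pics/s2.png",s[:,:,::-1]);pickle.dump((o,c),open("w2.pkl","wb"))
a=cv2.resize(g[110:230,210:340,::-1],(520,480),interpolation=cv2.INTER_CUBIC)
b=cv2.resize(f[:,:,::-1],(280,210)); cv2.imwrite("pics/m2.png",np.hstack([a,np.vstack([b,np.zeros((270,280,3),np.uint8)])]))
E
```

```text
time_s: 5.58
position: [0.5443, -0.1709, 0.0252]
ee_rot: [[0.691, 0.723, 0.005], [0.723, -0.691, -0.003], [0.001, 0.006, -1.0]]
wrist_force: [1.6, -0.9, -0.3]
width: 0.02
[ 0.54428352 -0.17088542  0.02515473] [ 0.72330369 -0.69050155  0.00627543] 0.020040636826326275
```

View pics/m2.png

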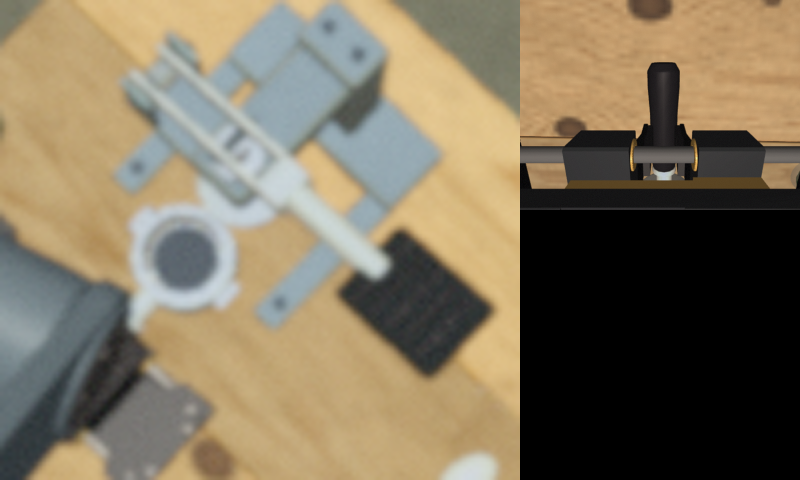

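The top crop shows the ring at crop (185,258) in front of the press disc, gripped and moving with the tool. The wrist inset shows the handle centred between the fingers. Next I'll work out the remaining travel.

```bash
python3 - <<'E'
from h import *
import pickle
o,c=pickle.load(open("w2.pkl","rb"))
T=lambda u,v,z: plane("top",(u/4+210-.4,v/4+110-.4),z)
g=cv2.imread("pics/t2.png")[110:230,210:340]; g=cv2.resize(g,(520,480),interpolation=cv2.INTER_CUBIC)
G=cv2.GaussianBlur(cv2.cvtColor(g,cv2.COLOR_BGR2GRAY),(5,5),0)
print(cv2.HoughCircles(G[180:330,110:260],cv2.HOUGH_GRADIENT,1,20,param1=60,param2=18,minRadius=25,maxRadius=60))
ring=T(184,257,.042); P=o["position"]; print("ring",ring,"tcp",P,"rel",(ring-P)[:2]@np.array([[.6905,.7233],[.7233,-.6905]]).T)
fl=T(123,186,.014); fr=T(267,322,.014); y=(fl-fr)/np.linalg.norm(fl-fr); x=np.array([y[1],-y[0],0])
O=(fl+fr)/2+.055*x; print("press",O,np.linalg.norm(fl-fr),np.degrees(np.arctan2(x[1],x[0])))
print("remaining",O-ring,"tool xy",(O-ring)[:2]@np.array([[.6905,.7233],[.7233,-.6905]]).T)
E
```

```text
[[[75.5 78.5 30.8]]]
ring [ 0.61172677 -0.23988556  0.042     ] tcp [ 0.54428352 -0.17088542  0.02515473] rel [-0.00333824  0.09642629]
press [ 0.65694391 -0.28394603  0.014     ] 0.13718464199483024 -45.00037647854598
remaining [ 0.04521714 -0.04406047 -0.028     ] tool xy [-0.0006465   0.06312931]
```

```bash
python3 -m pendant '{"offset":[[0,0.7,0],[0,2,0],[0,3.5,0],[-0.05,5,0],[-0.05,6,0],[-0.05,6.27,0],[-0.05,6.27,0],[-0.05,6.27,0]],"twist":[[0,0,0],[0,0,0],[0,0,0],[0,0,0],[0,0,0],[0,0,0],[0,0,0],[0,0,0]],"jaw":[10,10,10,10,10,10,10,10]}'
python3 - <<'E'
from h import *
o=r.get_obs(); g=imaging.grab_frame("top"); s=imaging.grab_frame("scene")
print(o["position"],o["ee_rot"][:,1],o["width"])
a=cv2.resize(g[110:230,210:310,::-1],(400,480),interpolation=cv2.INTER_CUBIC)
cv2.imwrite("pics/t3.png",g[:,:,::-1]); cv2.imwrite("pics/s3.png",s[:,:,::-1])
b=cv2.resize(s[145:265,265:365,::-1],(400,480),interpolation=cv2.INTER_CUBIC); cv2.imwrite("pics/m3.png",np.hstack([a,b]))
E
```

```text
time_s: 6.72
position: [0.5862, -0.2122, 0.0246]
ee_rot: [[0.69, 0.724, -0.001], [0.724, -0.69, 0.0], [-0.0, -0.001, -1.0]]
wrist_force: [-3.6, 2.4, 3.5]
width: 0.0202
[ 0.58619929 -0.21220012  0.02456049] [ 0.72372301 -0.69008995 -0.00093188] 0.020163016444705705
```

View pics/m3.png

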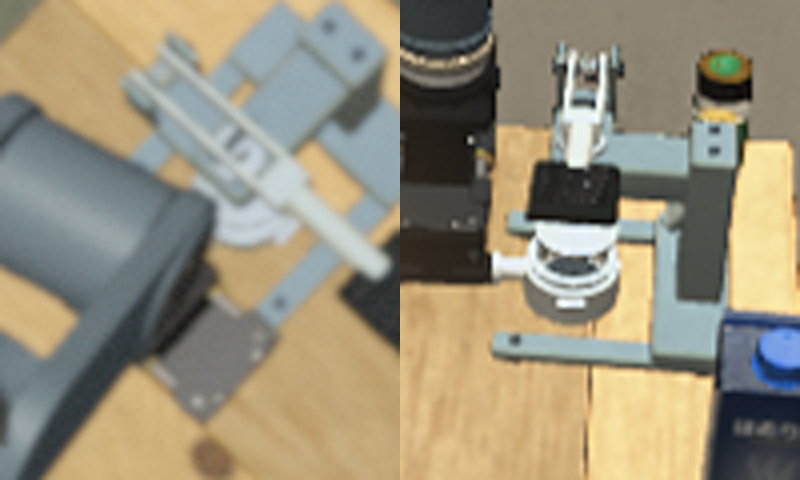

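The scene crop shows the basket rim centred at u≈572 and the shoulder disc at u≈576 (~0.73 mm/px), so the basket is about 3–4 mm short. The pose arithmetic agrees, since the earlier reading was taken before the arm had settled. I'll push 4 mm further, release and rise.

```bash
python3 -m pendant '{"offset":[[0,0.2,0],[0,0.4,0],[0,0.4,0],[0,0.4,0],[0,0.4,0],[0,0.4,0],[0,0.4,0],[0,0.4,0],[0,0.4,0],[0,0.4,-1.5],[0,0.4,-5],[0,-1.5,-10],[0,-4,-15],[0,-5,-20],[0,-5,-26],[0,-5,-27.5],[0,-5,-27.5],[0,-5,-27.5]],"twist":[[0,0,0],[0,0,0],[0,0,0],[0,0,0],[0,0,0],[0,0,0],[0,0,0],[0,0,0],[0,0,0],[0,0,0],[0,0,0],[0,0,0],[0,0,0],[0,0,0],[0,0,0],[0,0,0],[0,0,0],[0,0,0]],"jaw":[10,10,10,10,50,50,50,50,50,50,50,50,50,50,50,50,50,50]}'
python3 - <<'E'
from h import *
import pickle
o=r.get_obs(); c=imaging.get_calibration("wrist"); f=imaging.grab_frame("wrist"); g=imaging.grab_frame("top"); s=imaging.grab_frame("scene")
for n,i in(("w4",f),("t4",g),("s4",s)): cv2.imwrite(f"pics/{n}.png",i[:,:,::-1])
pickle.dump((o,c),open("w4.pkl","wb"))
print(o["position"],o["width"],o["time_s"])
K=lambda i,w:cv2.resize(i[:,:,::-1],w,interpolation=cv2.INTER_CUBIC)
b=K(s[145:265,265:365],(400,480)); a=K(g[110:230,210:310],(400,480))
cv2.imwrite("pics/m4.png",np.hstack([a,b]))
E
```

```text
time_s: 9.07
position: [0.5494, -0.1775, 0.2979]
ee_rot: [[0.69, 0.724, -0.003], [0.724, -0.69, 0.002], [-0.001, -0.004, -1.0]]
wrist_force: [0.1, -0.6, 0.8]
width: 0.0438
[ 0.54938697 -0.17750526  0.2978774 ] 0.04377301916669449 9.075
```

View pics/m4.png

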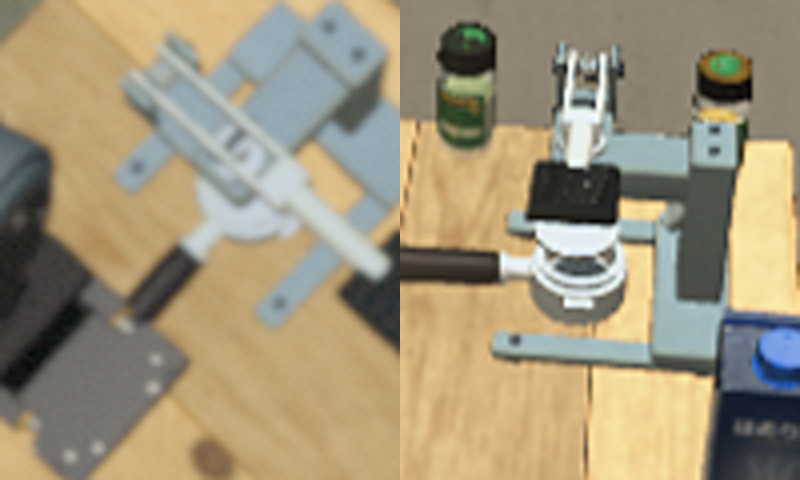

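Scene crop: ring now spans u 531–626 and the disc 535–620, so they are concentric along x to within 1 mm, and the handle is released. I'll check the lateral fit numerically in the wrist frame before pressing.

```bash
python3 - <<'E'
from h import *
import pickle
o,c=pickle.load(open("w4.pkl","rb"))
f=cv2.imread("pics/w4.png"); hsv=cv2.cvtColor(f,cv2.COLOR_BGR2HSV)
m=((hsv[...,1]<70)&(hsv[...,2]>70)).astype(np.uint8); m[258:]=0
n,l,s,ce=cv2.connectedComponentsWithStats(m)
for i in range(1,n):
    if s[i,4]>40 and s[i,4]<8000: print("blob",s[i],np.round(ce[i],1))
d=(hsv[...,2]<60)
for row in range(60,250,10):
    xs=np.where(d[row,230:340])[0]+230
    if len(xs): print(row,xs.min(),xs.max(),len(xs),end="; ")
print()
print("nominal press in wrist:",[proj("w",np.array([0.6584,-0.281,0])+p,c) for p in ([-.0387*.7+.048*-.71-.0,.039+.048*.7,.014],)])
E
```

```text
blob [ 467    0   93   52 3397] [509.9  19.8]
blob [  96  160   21   98 1154] [105.8 213.5]
blob [   0  171   69   87 5337] [ 30.5 216.4]
blob [541 177  19  81 805] [553.1 229.6]
blob [422 211  14  21  71] [427.  219.8]
blob [230 237  17  21 231] [238.6 244.9]
blob [332 241  17  17 160] [338.9 246.1]
blob [276 244  26  14 209] [288.1 251.3]
blob [437 251  13   7  43] [441.4 255.5]
160 283 293 11; 170 277 299 23; 180 277 298 22; 190 277 298 22; 200 278 297 20; 210 278 297 20; 220 278 297 20; 230 279 297 19; 240 279 296 18; 
nominal press in wrist: [array([295.23857142, 211.66137743])]
```

View pics/w4.png

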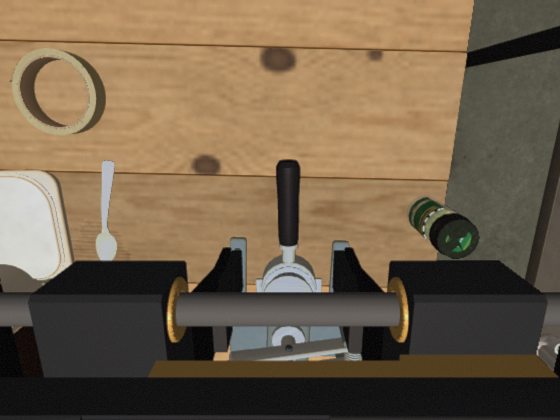

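The wrist view shows the feet at u≈238.5 and 340 (mid 289.3), the ring centre at u≈289.5 and the handle at 288. Lateral error is 1–2 mm, inside the 4.5 mm clearance. Next I'll close the jaws and go above the pad.

```bash
python3 -m pendant '{"offset":[[-3,3,0],[-6,6.2,0],[-10,10.3,0],[-14.2,14.6,0],[-14.2,14.6,0],[-14.2,14.6,2],[-14.2,14.6,4],[-14.2,14.6,4],[-14.2,14.6,4]],"twist":[[0,0,0],[0,0,0],[0,0,0],[0,0,0],[0,0,0],[0,0,0],[0,0,0],[0,0,0],[0,0,0]],"jaw":[0,0,0,0,0,0,0,0,0]}'
python3 - <<'E'
from h import *
o=r.get_obs(); g=imaging.grab_frame("top"); s=imaging.grab_frame("scene")
print(o["position"],o["width"],o["time_s"])
K=lambda i,w:cv2.resize(i[:,:,::-1],w,interpolation=cv2.INTER_CUBIC)
cv2.imwrite("pics/m5.png",np.hstack([K(g[110:230,250:350],(400,480)),K(s[125:245,265:365],(400,480))]))
E
```

```text
time_s: 10.35
position: [0.5585, -0.3811, 0.2599]
ee_rot: [[0.69, 0.724, 0.0], [0.724, -0.69, 0.0], [0.0, -0.0, -1.0]]
wrist_force: [-0.2, -0.2, -0.2]
width: 0.0002
[ 0.55852575 -0.38110066  0.25986197] 0.00020984892977015998 10.35
```

View pics/m5.png

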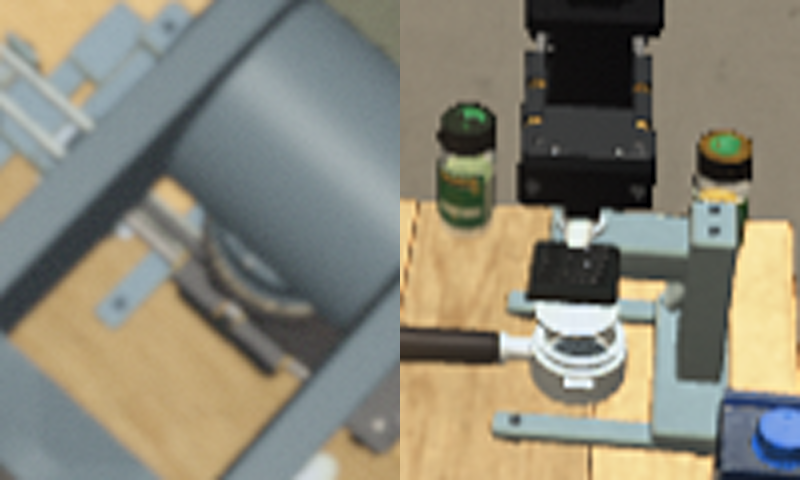

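The scene crop shows the gripper body directly above the pad (pad centre ~(575,272)), with the fingers hidden behind the body as geometry predicts. Basket and disc are still aligned. I'll press down gradually.

```bash
python3 -m pendant '{"offset":[[0,0,1],[0,0,1.8],[0,0,2.4],[0,0,3],[0,0,3.6],[0,0,4.2],[0,0,4.8],[0,0,5.4],[0,0,6],[0,0,6]],"twist":[[0,0,0],[0,0,0],[0,0,0],[0,0,0],[0,0,0],[0,0,0],[0,0,0],[0,0,0],[0,0,0],[0,0,0]],"jaw":[0,0,0,0,0,0,0,0,0,0]}'
```

```text
time_s: 11.7
position: [0.5583, -0.3819, 0.1993]
ee_rot: [[0.69, 0.724, 0.0], [0.724, -0.69, -0.0], [-0.0, 0.0, -1.0]]
wrist_force: [-0.0, -1.6, 3.8]
width: 0.0005
```

```bash
python3 -m pendant '{"offset":[[0,0,0.6],[0,0,1.2],[0,0,1.8],[0,0,2.3],[0,0,2.8],[0,0,3.2],[0,0,3.2]],"twist":[[0,0,0],[0,0,0],[0,0,0],[0,0,0],[0,0,0],[0,0,0],[0,0,0]],"jaw":[0,0,0,0,0,0,0]}'
python3 - <<'E'
from h import *
s=imaging.grab_frame("scene");g=imaging.grab_frame("wrist")
K=lambda i,w:cv2.resize(i[:,:,::-1],w,interpolation=cv2.INTER_CUBIC)
cv2.imwrite("pics/m6.png",np.hstack([K(s[125:245,265:365],(400,480)),K(g,(400,300)) if 0 else np.vstack([K(g,(400,300)),np.zeros((180,400,3),np.uint8)])]))
E
```

```text
time_s: 12.58
position: [0.5581, -0.3816, 0.1673]
ee_rot: [[0.69, 0.724, -0.0], [0.724, -0.69, 0.0], [-0.0, -0.001, -1.0]]
wrist_force: [-1.7, -3.0, 5.0]
width: 0.0002
```

View pics/m6.png

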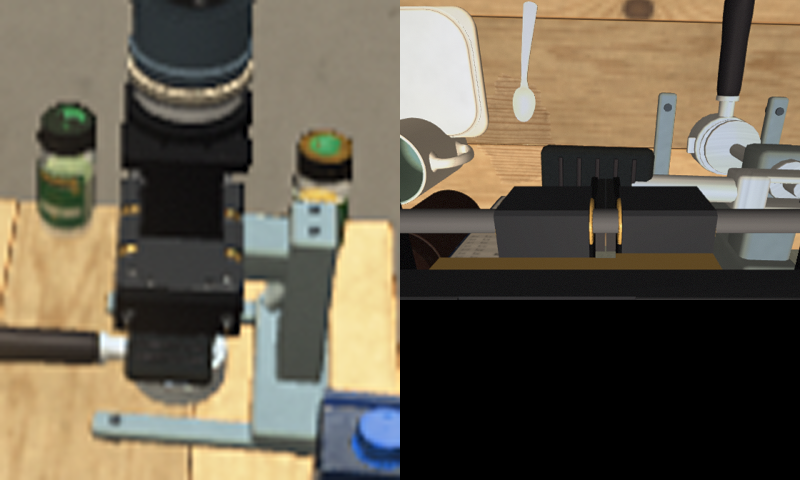

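The pad is tilting down under the closed fingers at ~(600,165) in the wrist inset, and the disc is on the basket. That was picture 12, so from here I work from numbers only. Pressing on to the stop.

```bash
python3 -m pendant '{"offset":[[0,0,0.5],[0,0,0.9],[0,0,1.3],[0,0,1.6],[0,0,1.9],[0,0,1.9]],"twist":[[0,0,0],[0,0,0],[0,0,0],[0,0,0],[0,0,0],[0,0,0]],"jaw":[0,0,0,0,0,0]}'; python3 -m pendant '{"offset":[[0,0,0.2],[0,0,0.4],[0,0,0.4]],"twist":[[0,0,0],[0,0,0],[0,0,0]],"jaw":[0,0,0]}'
```

```text
time_s: 13.42
position: [0.5584, -0.3814, 0.1484]
ee_rot: [[0.69, 0.724, 0.0], [0.724, -0.69, 0.0], [0.001, -0.0, -1.0]]
wrist_force: [-0.5, -1.5, 5.0]
width: 0.0005
time_s: 13.8
position: [0.5586, -0.3813, 0.1457]
ee_rot: [[0.69, 0.724, 0.001], [0.724, -0.69, 0.0], [0.001, 0.0, -1.0]]
wrist_force: [-2.0, 0.3, 8.2]
width: 0.0007
```

```bash
python3 -m pendant '{"offset":[[0,0,0.2],[0,0,0.4],[0,0,0.4]],"twist":[[0,0,0],[0,0,0],[0,0,0]],"jaw":[0,0,0]}'; python3 -m pendant '{"offset":[[0,0,0.2],[0,0,0.3],[0,0,0.3]],"twist":[[0,0,0],[0,0,0],[0,0,0]],"jaw":[0,0,0]}'
```

```text
time_s: 14.18
position: [0.5588, -0.3811, 0.1425]
ee_rot: [[0.69, 0.724, 0.001], [0.724, -0.69, 0.0], [0.001, 0.001, -1.0]]
wrist_force: [-2.2, 1.2, 11.5]
width: 0.0006
time_s: 14.55
position: [0.559, -0.381, 0.1396]
ee_rot: [[0.69, 0.724, 0.002], [0.724, -0.69, 0.0], [0.002, 0.001, -1.0]]
wrist_force: [-2.6, 1.1, 12.6]
width: 0.0006
```

```bash
python3 -m pendant '{"offset":[[0,0,0.2],[0,0,0.4],[0,0,0.4]],"twist":[[0,0,0],[0,0,0],[0,0,0]],"jaw":[0,0,0]}'; python3 -m pendant '{"offset":[[0,0,0.2],[0,0,0.3],[0,0,0.3]],"twist":[[0,0,0],[0,0,0],[0,0,0]],"jaw":[0,0,0]}'; python3 - <<'E'
from h import *
s=imaging.grab_frame("scene");w=imaging.grab_frame("wrist")
cv2.imwrite("pics/s7.png",s[:,:,::-1]);cv2.imwrite("pics/w7.png",w[:,:,::-1])
o=r.get_obs(); print(o["wrist_force"],o["wrist_torque"],o["position"])
E
```

```text
time_s: 14.92
position: [0.5593, -0.3806, 0.1356]
ee_rot: [[0.69, 0.724, 0.002], [0.724, -0.69, 0.001], [0.002, 0.001, -1.0]]
wrist_force: [-2.1, 1.6, 11.6]
width: 0.0003
time_s: 15.3
position: [0.5596, -0.3804, 0.1328]
ee_rot: [[0.69, 0.724, 0.003], [0.724, -0.69, 0.001], [0.003, 0.001, -1.0]]
wrist_force: [-1.8, 2.0, 12.5]
width: 0.0003
[-1.41959171  1.31321528 12.85572112] [ 0.45057257  0.15578895 -0.0038002 ] [ 0.55952954 -0.3804226   0.13275842]
```

```bash
python3 - <<'E'
from h import *
X=np.array([.7046,-.7096,0]);Y=np.array([.7096,.7046,0]); o=np.array([.6572,-.284,0])  # top/scene frame
def end(th,rad,dz=0,ph=0.2697):
    a=ph-th; y=.060-rad*np.cos(a); return o+Y*y+[0,0,.165+rad*np.sin(a)+dz]
for th in (0,.3,.4,.47,.5): print(th,"inner",proj("scene",end(th,.172)).round(1),"ctr",proj("scene",end(th,.21)).round(1),"outer",proj("scene",end(th,.248)).round(1), "ctr z %.3f"%end(th,.21)[2],"outer low",proj("scene",end(th,.248,-.012)).round(1), "xy",(end(th,.21)+[.0016,.003,0])[:2].round(3))
for n in("scene0","s4","s7"):
    im=cv2.cvtColor(cv2.imread(f"pics/{n}.png"),cv2.COLOR_BGR2GRAY); print(n,im[180:235,307].tolist())
m=cv2.cvtColor(cv2.imread("pics/m6.png"),cv2.COLOR_BGR2GRAY); print("m6 rows180+",m[(180-125)*4+2:(235-125)*4:4,170].tolist())
E
```

```text
0 inner [309.5 186.1] ctr [309.  192.2] outer [308.5 198.6] ctr z 0.221 outer low [308.2 202.3] xy [ 0.558 -0.381]
0.3 inner [308.5 202.7] ctr [307.8 212.7] outer [307.  223.1] ctr z 0.159 outer low [306.8 226.6] xy [ 0.552 -0.387]
0.4 inner [308.2 207.3] ctr [307.5 218.3] outer [306.6 229.7] ctr z 0.138 outer low [306.4 233.1] xy [ 0.554 -0.385]
0.47 inner [308.1 210.1] ctr [307.3 221.7] outer [306.4 233.7] ctr z 0.123 outer low [306.2 237. ] xy [ 0.555 -0.384]
0.5 inner [308.  211.2] ctr [307.2 223.1] outer [306.3 235.3] ctr z 0.117 outer low [306.1 238.6] xy [ 0.556 -0.383]
scene0 [211, 219, 228, 232, 235, 239, 188, 40, 48, 53, 40, 38, 43, 43, 45, 46, 40, 42, 40, 29, 49, 187, 241, 236, 235, 235, 235, 241, 209, 126, 178, 189, 193, 188, 185, 182, 182, 187, 188, 186, 185, 186, 183, 182, 181, 183, 181, 179, 177, 175, 178, 179, 180, 173, 135]
s4 [211, 220, 229, 232, 236, 239, 188, 39, 47, 52, 39, 38, 42, 43, 45, 47, 41, 41, 40, 29, 49, 187, 241, 235, 235, 235, 236, 242, 214, 87, 83, 87, 89, 104, 204, 222, 141, 204, 220, 201, 245, 223, 104, 110, 117, 112, 150, 183, 177, 176, 179, 179, 181, 174, 135]
s7 [17, 18, 17, 17, 18, 19, 20, 19, 19, 19, 19, 21, 20, 20, 19, 43, 64, 62, 61, 61, 62, 62, 62, 63, 61, 63, 63, 63, 51, 30, 29, 26, 24, 25, 24, 23, 25, 24, 28, 37, 40, 51, 57, 44, 44, 44, 46, 44, 45, 43, 34, 62, 144, 178, 136]
m6 rows180+ [18, 18, 18, 17, 45, 65, 62, 60, 61, 61, 62, 62, 62, 62, 61, 62, 58, 44, 28, 27, 24, 22, 22, 22, 22, 23, 22, 24, 30, 41, 41, 37, 38, 42, 42, 44, 43, 43, 38, 36, 102, 133, 111, 110, 114, 115, 155, 185, 176, 176, 180, 179, 180, 170, 126]
```

```bash
python3 -m pendant '{"offset":[[0,0,0.2],[0,0,0.4],[0,0,0.4]],"twist":[[0,0,0],[0,0,0],[0,0,0]],"jaw":[0,0,0]}'; python3 -m pendant '{"offset":[[0,0,0.2],[0,0,0.3],[0,0,0.3]],"twist":[[0,0,0],[0,0,0],[0,0,0]],"jaw":[0,0,0]}'; python3 - <<'E'
from h import *
s=imaging.grab_frame("scene");cv2.imwrite("pics/s8.png",s[:,:,::-1])
im=cv2.cvtColor(s,cv2.COLOR_RGB2GRAY); print(im[205:245,307].tolist())
o=r.get_obs(); print(o["wrist_force"],o["wrist_torque"],o["position"])
E
```

```text
time_s: 15.78
position: [0.5599, -0.38, 0.1288]
ee_rot: [[0.69, 0.723, 0.004], [0.723, -0.69, 0.002], [0.004, 0.001, -1.0]]
wrist_force: [-0.4, 3.2, 12.7]
width: 0.0008
time_s: 16.15
position: [0.5602, -0.3799, 0.1259]
ee_rot: [[0.69, 0.723, 0.004], [0.723, -0.69, 0.002], [0.004, 0.002, -1.0]]
wrist_force: [-0.2, 3.1, 14.1]
width: 0.0004
[63, 61, 63, 62, 64, 52, 29, 30, 27, 23, 24, 24, 24, 24, 25, 31, 42, 42, 48, 50, 44, 45, 46, 47, 47, 46, 42, 35, 64, 93, 89, 141, 182, 180, 179, 178, 181, 183, 182, 180]
[-0.56531381  3.69491742 12.90714388] [ 0.67559556 -0.10528838  0.09458518] [ 0.56020776 -0.37985843  0.12596439]
```

```bash
python3 -m pendant '{"offset":[[0,0,0.2],[0,0,0.4],[0,0,0.4]],"twist":[[0,0,0],[0,0,0],[0,0,0]],"jaw":[0,0,0]}'; python3 -m pendant '{"offset":[[0,0,0.2],[0,0,0.3],[0,0,0.3]],"twist":[[0,0,0],[0,0,0],[0,0,0]],"jaw":[0,0,0]}'; python3 - <<'E'
from h import *
s=imaging.grab_frame("scene");cv2.imwrite("pics/s9.png",s[:,:,::-1])
im=cv2.cvtColor(s,cv2.COLOR_RGB2GRAY); print(im[205:245,307].tolist())
o=r.get_obs(); print(o["wrist_force"],o["wrist_torque"],o["position"])
E
```

```text
time_s: 16.58
position: [0.5606, -0.3795, 0.1229]
ee_rot: [[0.69, 0.723, 0.005], [0.723, -0.69, 0.002], [0.005, 0.002, -1.0]]
wrist_force: [-0.6, 4.7, 16.6]
width: 0.0004
time_s: 16.95
position: [0.5607, -0.3796, 0.1226]
ee_rot: [[0.69, 0.724, 0.006], [0.724, -0.69, 0.001], [0.005, 0.003, -1.0]]
wrist_force: [-3.1, 7.6, 28.2]
width: 0.0007
[63, 63, 63, 63, 62, 64, 52, 30, 31, 25, 23, 25, 25, 25, 25, 25, 32, 41, 44, 46, 47, 43, 46, 40, 39, 46, 47, 43, 33, 52, 81, 143, 183, 179, 179, 179, 182, 183, 182, 182]
[-3.00581088  7.84632706 28.1233284 ] [1.49150501 0.41340264 0.05272227] [ 0.56069616 -0.37958539  0.12259921]
```

```bash
python3 -m pendant '{"offset":[[0,0,0.1],[0,0,0.2],[0,0,0.2],[0,0,0.2]],"twist":[[0,0,0],[0,0,0],[0,0,0],[0,0,0]],"jaw":[0,0,0,0]}'; python3 - <<'E'
from h import *
s=imaging.grab_frame("scene");w=imaging.grab_frame("wrist");cv2.imwrite("pics/s10.png",s[:,:,::-1]);cv2.imwrite("pics/w10.png",w[:,:,::-1])
im=cv2.cvtColor(s,cv2.COLOR_RGB2GRAY); print(im[205:245,307].tolist())
o=r.get_obs(); print(o["wrist_force"],o["position"])
E
```

```text
time_s: 17.5
position: [0.5608, -0.3796, 0.1225]
ee_rot: [[0.69, 0.724, 0.006], [0.724, -0.69, 0.001], [0.005, 0.004, -1.0]]
wrist_force: [-5.4, 9.2, 35.2]
width: 0.0004
[63, 62, 62, 64, 62, 63, 51, 31, 31, 27, 24, 24, 25, 24, 25, 25, 33, 41, 43, 46, 48, 44, 46, 41, 39, 47, 46, 43, 34, 51, 81, 143, 182, 179, 179, 178, 181, 183, 182, 181]
[-6.44460769  8.03561262 35.80047341] [ 0.56076571 -0.37960899  0.12243425]
```

Hard stop: force jumped from 13 to 35 N with z unchanged, far above what the basket needs. The pad edge is at row ~234, the stop position. Now I ease the lever back up slowly.

```bash
python3 -m pendant '{"offset":[[0,0,-0.4],[0,0,-0.8],[0,0,-1.3],[0,0,-1.8],[0,0,-2.3],[0,0,-2.8],[0,0,-3.3],[0,0,-3.8],[0,0,-4.3],[0,0,-4.8],[0,0,-5.3],[0,0,-5.8],[0,0,-6.3],[0,0,-6.8],[0,0,-7.3],[0,0,-7.8],[0,0,-8.2],[0,0,-8.6],[0,0,-8.6]],"twist":[[0,0,0],[0,0,0],[0,0,0],[0,0,0],[0,0,0],[0,0,0],[0,0,0],[0,0,0],[0,0,0],[0,0,0],[0,0,0],[0,0,0],[0,0,0],[0,0,0],[0,0,0],[0,0,0],[0,0,0],[0,0,0],[0,0,0]],"jaw":[0,0,0,0,0,0,0,0,0,0,0,0,0,0,0,0,0,0,0]}'
```

```text
time_s: 19.98
position: [0.5581, -0.3812, 0.2008]
ee_rot: [[0.69, 0.724, -0.0], [0.724, -0.69, 0.001], [0.0, -0.001, -1.0]]
wrist_force: [2.5, 2.9, 2.3]
width: 0.0006
```

```bash
python3 -m pendant '{"offset":[[0,0,-0.4],[0,0,-0.8],[0,0,-1.2],[0,0,-1.6],[0,0,-2.0],[0,0,-2.4],[0,0,-2.8],[0,0,-3.2],[0,0,-3.6],[0,0,-4.2],[0,0,-5],[0,0,-6],[0,0,-7],[0,0,-7],[0,0,-7]],"twist":[[0,0,0],[0,0,0],[0,0,0],[0,0,0],[0,0,0],[0,0,0],[0,0,0],[0,0,0],[0,0,0],[0,0,0],[0,0,0],[0,0,0],[0,0,0],[0,0,0],[0,0,0]],"jaw":[0,0,0,0,0,0,0,0,0,0,0,0,0,0,0]}'; python3 - <<'E'
from h import *
s=imaging.grab_frame("scene");cv2.imwrite("pics/s11.png",s[:,:,::-1])
im=cv2.cvtColor(s,cv2.COLOR_RGB2GRAY); i0=cv2.cvtColor(cv2.imread("pics/s4.png"),cv2.COLOR_BGR2GRAY)
for u in(298,307,316): print(u,im[180:235,u].tolist());print("before",i0[180:235,u].tolist())
E
```

```text
time_s: 21.85
position: [0.558, -0.3814, 0.2705]
ee_rot: [[0.69, 0.724, -0.0], [0.724, -0.69, 0.0], [-0.0, -0.0, -1.0]]
wrist_force: [-0.7, 0.5, -0.2]
width: 0.0005
298 [176, 177, 175, 177, 185, 168, 120, 101, 83, 72, 65, 48, 41, 41, 36, 38, 42, 42, 36, 20, 139, 201, 150, 74, 96, 159, 184, 188, 227, 241, 236, 234, 233, 185, 104, 105, 112, 116, 118, 126, 145, 173, 185, 177, 174, 180, 186, 179, 176, 182, 180, 183, 185, 156, 87]
before [176, 177, 176, 177, 185, 168, 120, 101, 83, 72, 65, 48, 43, 41, 37, 38, 41, 42, 37, 23, 140, 201, 149, 74, 95, 159, 190, 192, 212, 226, 224, 235, 235, 186, 104, 105, 113, 116, 119, 125, 146, 173, 185, 177, 175, 180, 186, 178, 175, 181, 181, 183, 185, 156, 87]
307 [211, 221, 229, 232, 236, 239, 188, 39, 48, 53, 37, 37, 42, 44, 45, 45, 40, 41, 41, 29, 49, 187, 241, 236, 235, 235, 236, 241, 210, 134, 193, 163, 74, 73, 87, 131, 217, 229, 175, 203, 245, 223, 104, 109, 116, 113, 149, 183, 178, 175, 179, 180, 181, 173, 135]
before [211, 220, 229, 232, 236, 239, 188, 39, 47, 52, 39, 38, 42, 43, 45, 47, 41, 41, 40, 29, 49, 187, 241, 235, 235, 235, 236, 242, 214, 87, 83, 87, 89, 104, 204, 222, 141, 204, 220, 201, 245, 223, 104, 110, 117, 112, 150, 183, 177, 176, 179, 179, 181, 174, 135]
316 [195, 160, 154, 168, 178, 150, 80, 49, 49, 54, 33, 34, 31, 30, 33, 34, 35, 41, 39, 36, 18, 125, 221, 237, 236, 237, 223, 148, 100, 115, 113, 135, 173, 189, 214, 239, 230, 192, 153, 99, 103, 102, 100, 96, 117, 176, 205, 206, 209, 207, 185, 181, 181, 183, 164]
before [196, 160, 154, 168, 178, 150, 81, 50, 48, 53, 33, 35, 31, 31, 34, 35, 36, 41, 41, 35, 18, 124, 222, 237, 236, 238, 224, 150, 98, 123, 158, 168, 147, 203, 231, 172, 206, 228, 152, 100, 103, 102, 100, 95, 118, 176, 205, 205, 210, 207, 185, 181, 181, 182, 163]
```

The lever pad is back in its original position, with an identical pixel profile. The basket interior and rim dropped about 2–3 px (≈8 mm) while the ring body is unchanged, so the basket is home. Next I return to the handle.

```bash
python3 -m pendant '{"offset":[[0,0,-2.7],[3,-3,-2.7],[7,-7.2,-2.7],[11,-11.4,-2.7],[14.2,-14.7,-2.7],[14.2,-14.7,-2.7],[14.2,-14.7,3],[14.2,-14.7,8],[14.2,-13,14],[14.2,-10,18],[14.2,-9.3,21],[14.2,-9.3,23.5],[14.2,-9.3,24.6],[14.2,-9.3,24.6],[14.2,-9.3,24.6]],"twist":[[0,0,0],[0,0,0],[0,0,0],[0,0,0],[0,0,0],[0,0,0],[0,0,0],[0,0,0],[0,0,0],[0,0,0],[0,0,0],[0,0,0],[0,0,0],[0,0,0],[0,0,0]],"jaw":[0,0,30,60,60,60,60,60,60,60,60,60,60,60,60]}'; python3 -m pendant '{"offset":[[0,0,0],[0,0,0],[0,0,0],[0,0,0],[0,0,0],[0,0,0],[0,0,0]],"twist":[[0,0,0],[0,0,0],[0,0,0],[0,0,0],[0,0,0],[0,0,0],[0,0,0]],"jaw":[10,10,10,10,10,10,10]}'
```

```text
time_s: 23.78
position: [0.5897, -0.2153, 0.0257]
ee_rot: [[0.69, 0.724, 0.002], [0.724, -0.69, -0.001], [0.0, 0.002, -1.0]]
wrist_force: [0.6, -0.2, 0.1]
width: 0.0523
time_s: 24.65
position: [0.589, -0.2146, 0.0247]
ee_rot: [[0.69, 0.724, 0.0], [0.724, -0.69, 0.0], [0.0, 0.0, -1.0]]
wrist_force: [0.7, 0.3, 1.4]
width: 0.0206
```

```bash
python3 -m pendant '{"offset":[[0,-0.6,0],[0,-1.8,0],[0,-3.3,0],[0,-5,0],[0,-6.7,0],[0,-8.4,0],[0,-10,0],[0,-11.4,0],[0,-12.4,0],[0,-12.9,0],[0,-13,0],[0,-13,0],[0,-13,0],[0,-13,0]],"twist":[[0,0,0],[0,0,0],[0,0,0],[0,0,0],[0,0,0],[0,0,0],[0,0,0],[0,0,0],[0,0,0],[0,0,0],[0,0,0],[0,0,0],[0,0,0],[0,0,0]],"jaw":[10,10,10,10,10,10,10,10,10,10,10,10,10,10]}'; python3 -m pendant '{"offset":[[0,0,0],[0,0,0],[0,0,0],[0,0,0],[0,0,-1],[0,0,-3],[0,0,-7],[0,4,-12],[0,9,-18],[0,10,-19.3],[0,10,-19.3],[0,10,-19.3]],"twist":[[0,0,0],[0,0,0],[0,0,0],[0,0,0],[0,0,0],[0,0,0],[0,0,0],[0,0,0],[0,0,0],[0,0,0],[0,0,0],[0,0,0]],"jaw":[60,60,60,60,60,60,60,60,60,60,60,60]}'; python3 - <<'E'
from h import *
import pickle
o=r.get_obs(); c=imaging.get_calibration("wrist"); f=imaging.grab_frame("wrist"); g=imaging.grab_frame("top"); s=imaging.grab_frame("scene")
for n,i in(("w12",f),("t12",g),("s12",s)): cv2.imwrite(f"pics/{n}.png",i[:,:,::-1])
hsv=cv2.cvtColor(f,cv2.COLOR_RGB2HSV)
m=((hsv[...,1]<70)&(hsv[...,2]>70)).astype(np.uint8); m[:, :200]=0; m[:,370:]=0; m[258:]=0
n,l,st,ce=cv2.connectedComponentsWithStats(m)
print(o["position"],o["wrist_force"],o["time_s"])
for i in range(1,n):
    if st[i,4]>150: print("blob",st[i],ce[i])
d=hsv[...,2]<70
pts=[]
for row in range(5,125,12):
    xs=np.where(d[row,255:325])[0]+255
    if len(xs)>5: pts.append(((xs.min()+xs.max())/2,row,len(xs)))
print(pts)
K=[plane("w",p[:2],.023,c) for p in pts if p[2]>15]; v=K[-1]-K[0]; print("yaw",np.degrees(np.arctan2(v[1],v[0])),K[-1])
# bystander drift
for nm,a,b in(("top","top0","t12"),("scene","scene0","s12")):
    A=cv2.imread(f"pics/{a}.png");B=cv2.imread(f"pics/{b}.png"); D=(cv2.absdiff(A,B).max(2)>40).astype(np.uint8)
    D=cv2.morphologyEx(D,cv2.MORPH_OPEN,np.ones((2,2))); n,l,st,ce=cv2.connectedComponentsWithStats(D)
    print(nm,[x.tolist() for x in st[1:] if x[4]>12])
E
```

```text
time_s: 26.4
position: [0.4946, -0.1248, 0.0246]
ee_rot: [[0.69, 0.724, -0.001], [0.724, -0.69, 0.0], [-0.0, -0.001, -1.0]]
wrist_force: [1.2, -0.2, 2.3]
width: 0.0201
time_s: 27.9
position: [0.5651, -0.1925, 0.2163]
ee_rot: [[0.69, 0.724, -0.004], [0.724, -0.69, 0.002], [-0.001, -0.004, -1.0]]
wrist_force: [-0.5, -0.5, -0.4]
width: 0.0525
[ 0.56513521 -0.19250025  0.21626361] [-0.50354716 -0.53527923 -0.37829349] 27.9
blob [ 245  126   88   96 4626] [288.80112408 180.55036749]
[(np.float64(287.5), 5, 28), (np.float64(287.0), 17, 33), (np.float64(287.0), 29, 31), (np.float64(287.5), 41, 28), (np.float64(287.5), 53, 27), (np.float64(287.5), 65, 27), (np.float64(287.5), 77, 27), (np.float64(288.0), 89, 26), (np.float64(288.0), 101, 27), (np.float64(288.0), 113, 27)]
yaw -43.29806802428541 [ 0.51672364 -0.14455235  0.023     ]
top [[169, 118, 14, 11, 43], [52, 127, 217, 293, 12974], [156, 130, 7, 6, 18], [143, 142, 7, 6, 27], [119, 149, 29, 32, 329], [107, 178, 11, 13, 61], [106, 192, 6, 5, 19], [88, 201, 15, 19, 167], [0, 264, 31, 28, 370], [0, 327, 49, 54, 511], [72, 351, 6, 5, 17], [53, 357, 20, 26, 171], [5, 384, 65, 36, 1382], [56, 386, 3, 5, 13], [78, 412, 11, 8, 37], [135, 416, 28, 4, 82]]
scene [[0, 0, 43, 74, 887], [11, 0, 97, 196, 8220], [148, 0, 138, 98, 5732], [39, 28, 4, 4, 13], [34, 34, 9, 8, 33], [35, 43, 7, 18, 64], [247, 96, 35, 70, 1649], [16, 135, 13, 20, 112], [0, 188, 32, 11, 204], [0, 198, 26, 9, 130], [261, 200, 19, 9, 63], [57, 202, 20, 13, 194], [258, 207, 8, 5, 20], [269, 207, 7, 7, 27], [262, 212, 8, 4, 26], [0, 216, 41, 23, 351]]
```

The portafilter is back near its starting spot with its yaw unchanged. The only tabletop differences are the basket's own and the robot's outline. Handing in.

```bash
python3 -c "
from plant import r
print(r.close_job())"
```

```text
the job is handed in; nothing more can be done
None
```

I carried out the whole sequence and handed the job in at about 28 s. The hand-in gave no verdict.

**What I did:** I gripped the handle and slid the portafilter under the press head. After releasing it I pushed the lever pad down with closed fingers. I then eased the lever up at about 4 cm/s, drew the portafilter out 13 cm to about its starting spot, and let go.

**Checks:**
- **Centring:** the basket was within 1 mm along the slide and 1–2 mm sideways, against 4.5 mm of clearance.
- **Lever stop:** the force jumped from about 13 N to 35 N with no further travel. The pad edge in the scene view was about 1 px short of its predicted stop row.
- **Basket home:** the rim dropped 2–3 px in the scene view, which matches 8 mm. The ring body did not move.
- **Lever back up:** the pad's pixels matched those from before pressing.
- **Portafilter out:** it stands clear of the press and its yaw changed by less than 1°. "Flat" rests on its outline and unchanged tool height; I did not measure tilt.
- **Other things on the counter:** comparing pictures before and after showed no movement. The arm partly hid the jar left of the press, so that one is less certain.

**Disagreements:**
- At the stop the tool stood about 22 mm lower than the stated pad height and fingertip length imply. I judged the stop by force and image instead.
- The gripper read 20 mm on the 27 mm handle, though the portafilter followed it without slipping.
- The top and wrist cameras differed by 3–5 mm, so I used relative distances.

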